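Isolate the air line: slide the cover, push the red valve shut

TASK

Shut off the red air line for the wheel change: push the sliding cover of the air box (it has a yellow tab) fully aside, then push the red valve handle a quarter turn until it is fully shut, square across its pipe. Leave the cover open so that the shut handle can be seen, leave the blue line's handle open, and do not disturb the glue bottle, the wrench or the felt wheel beside the box. Only push with the fingertips: do not pinch the tab or the handles.

Things in the scene. Friction and masses are not known exactly. Their poses are not given: they have to be found in the camera images.
- air_box: blue steel air box fixed to the bench, 125 mm deep (x) by 376 mm long (y), 78 mm high, rails along its long sides to 87 mm. Origin: centre of underside. x points to its back, away from the outlets and gauge on its front; y to its left. Right half (y -183 to 0, x -57 to +57 mm, floor at 8 mm): open valve bay, with a manifold at the back (x over 33 mm, to 47 mm high). Left half: closed on top
- cover (a joint): the aluminium cover sheet, 117 by 190 mm, 3 mm thick, upper face 83 mm above the bench; slides in the rails along the box's y. 0: wholly over the valve bay (box y -188 to +2 mm); 0.180 m: against its end stop over the left half, the bay open. About 2 N moves it; it stays where it is left and cannot be lifted off
- cover_tab (a point): middle of the top edge of the yellow push tab on the cover: 70 mm long (box x), 8 mm thick (box y), 20 mm tall; this point lies 103 mm above the bench, at box y = -58 mm when the cover joint is 0. Push its right-hand face towards the box's +y to open the cover
- red_handle (a joint): the red valve's lever handle, turning about the vertical axis at red_pivot. 0: open, in line with its pipe, pointing to the box's front (-x); grows clockwise seen from above; 1.571 rad: fully shut, against the stop, across the pipe, pointing to the box's +y (left). About 0.07 N m turns it; it stays where it is left
- red_pivot (a point): on the red handle's axis at its mid-height, 62 mm above the bench, at box x = +12 mm and y = -130 or -60 mm (red and blue may stand either way round). The handle runs from 10 to 42 mm from this axis, 14 mm wide and 14 mm high (55 to 69 mm above the bench). Under it, brass body and pipe reach 50 mm above the bench at the axis, at most 45 mm elsewhere
- red_tip (a point): free end of the red handle, at mid-height, 42 mm from its axis
- blue_handle (a joint): the blue valve's handle, the same in shape and sense as the red one; it must stay open (near 0)
- blue_pivot (a point): the same point on the blue valve, 70 mm to one side of the red one along the box's y
- glue_bottle: loose white bottle with a red cap, 32 mm across, 92 mm high, standing near the box's right end; origin at the centre of its base
- wrench: loose steel open-ended wrench, 176 by 38 by 7 mm, lying in front of the box; origin at the centre of its underside
- felt_wheel: loose felt polishing wheel, 69 mm across, 18 mm high, lying in front of the box's left half; origin at the centre of its underside

How it is judged:
By the outcome, as a careful person would: the job done as asked, in the order asked, and still so for the second after the job is handed in, with the robot touching nothing.
It also fails if it takes over 51 s, if anything falls off the work surface, if the arm or the gripper's body presses on something with over 40 N, if the wrist force passes 120 N, or if a joint passes its speed limit or range.

ROBOT

A 6-joint arm with a two-finger parallel gripper is mounted at the origin on a cart in front of the work surface, level with it; the furniture and walls round the work are solid. World frame = base frame: x ahead of the robot, y to its left, z up, the work surface at z = 0. Lengths are in m, angles in degrees, forces in N, time in s.
With the tool pointing down it reaches from about 0.4 to 0.825 m from the base axis. Payload 7 kg.
Tool frame: the origin (TCP) lies between the finger pads; the fingertips stand 22 mm ahead of it and the grasp point (between the pads) lies 3 mm ahead of it; z points along the fingers, y is the line along which they close (so a half turn about z gives the same grasp; the last joint's range is limited). The gripper opens to 88 mm and grips with 3 to 60 N. Pads are 19 mm wide; open, the fingers measure 130 mm over their backs; the gripper's body (78 mm by 193 mm) begins 47 mm behind the grasp point.
Start: joints at [91.908, 20.546, 0.682, 0, -70.136, -16.507], TCP at [0.17, 0.653, 0.249] pointing down, gripper open.
Joint ranges: [-176.03, 176.03], [-82.01, 121.73], [-58.28, 71.71], [-173.87, 95.51], [-174.79, -0.11], [-173.66, 173.66]. Speed limits (degrees/s): [136.94, 136.94, 172.46, 180, 180, 180].

INTERFACE

Orientations are given as [roll, pitch, yaw] about the fixed x, y, z axes, in that order (R = Rz(yaw) Ry(pitch) Rx(roll)).
In Python, from plant import ctrl gives the robot as it stands.
- The arm moves only by the tool apply_moves, never from a script. Its argument "targets" is a list of rows, each an object with "travel": the shift along the tool's x, y, z in mm, a list of three; "roll": the turn about the tool's z in degrees; "jaw": the finger opening in mm, from 0 to 87.6. In form: [{"travel": [tx, ty, tz], "roll": roll, "jaw": jaw}, ...]. A call has 1 to 10 rows; each row shifts and turns the commanded pose from where the row before left it, along the tool's axes as they then stand; what a row does not reach is not made up. A row lasts 1/10 s, in which the tool goes at most 50 mm and 8.59 degrees, less where a joint would pass 70% of its speed; a pose out of reach is approached as far as the arm can. A call with a gripper value outside its range is refused whole. The fingers move at their own pace and stop on an object; the grip force is fixed at half the most. Time passes only in rows, so rows that do not move let the fingers close. It gives the time, the measured TCP pose, the force, the opening and the grip force at its end, in the units of the state.
- ctrl.get_obs(): the state, without advancing time (a new reading comes with each control period).
- ctrl.snapshot(name): name is "scene" or "side" or "wrist"; returns the picture (400x640x3 uint8, red, green, blue); there is no depth.
- ctrl.calibration(name): a dict with "K" (3x3 intrinsics, pixels), "extrinsics" (4x4, takes a point from camera to world coordinates); the wrist camera has in their place "hand_eye" (4x4, takes a point from camera to tool coordinates, whose origin is the TCP and whose axes are the flange's). Camera axes: x right, y down, z forward; pixel columns grow to the right and rows downward; lengths in m; the calibration is good to about 2 mm. A picture is of the moment at which its call begins: read the wrist's pose just before it. calibration takes no time and is no camera call.
- ctrl.close_job(): hands the job in; it is judged then, once.
The state is a dict: "clock": time; "joint_pos": joint angles; "qvel": joint speeds; "tau": joint torques, N m; "tool_pos": TCP position; "orientation": TCP orientation; "force": force on the tool from outside, world axes, zero at the start; "moment": the same for the moment, N m; "opening": finger opening in m; "gripper_force": force on a finger pad.
Only numpy, scipy, OpenCV 4.12 (cv2) and the standard library are available. Lean on these libraries where they do the work, as an engineer would, in place of code of your own. Each camera call takes 0.05 s, during which the arm holds its last target. There are 200 camera calls.

## Working session

There is one attempt and no reset: what is moved stays moved. The work goes in short steps, Python scripts to look and compute and a tool call to move; the robot and the scene stay as the last step left them, time stands still between calls to the robot, and variables do not carry over. Pictures are saved under pics/ and viewed, at most 10 in all, crops included, and the job is handed in when it is done.

Besides the shell and the picture viewer there is one more tool, called as a command line: name --argument value ..., lists and objects as JSON in quotes. apply_moves: Moves the arm, as the interface text tells. Its arguments: {"type":"object","properties":{"targets":{"type":"array","items":{"type":"object","properties":{"travel":{"type":"array","items":{"type":"number"}},"roll":{"type":"number"},"jaw":{"type":"number"}}}}},"required":["targets"]}

```bash
mkdir -p pics
python3 - <<'E'
from plant import ctrl
import cv2,numpy as np
print(ctrl.get_obs())
for n in ("scene","side","wrist"):
    im=ctrl.snapshot(n); cv2.imwrite(f"pics/{n}0.png",im[:,:,::-1]); print(n,ctrl.calibration(n))
E
```

```text
{'clock': 0.0, 'joint_pos': array([ 9.19073452e+01,  2.05922544e+01,  6.34309605e-01, -2.22168774e-02,
       -7.01367243e+01, -1.65060465e+01]), 'qvel': array([ 0.00054195,  0.0374086 ,  0.09348902, -0.06661313,  0.03809664,
       -0.02825535]), 'tau': array([ 3.16430132e-04, -5.82714593e+01,  2.93050826e+01,  6.99717432e+00,
        7.11073910e-03, -1.48600216e-04]), 'tool_pos': array([0.17003844, 0.65275701, 0.2476109 ]), 'orientation': array([ 1.79903298e+02, -6.87540539e-03, -1.46062615e+01]), 'force': array([ 0.4031904 , -0.19098631, -0.0732332 ]), 'moment': array([-0.03698354, -0.03091273,  0.01191752]), 'gripper_force': 0.0, 'opening': 0.08739046945502348}
scene {'K': array([[424.02524342,   0.        , 322.81126756],
       [  0.        , 424.02524342, 192.92792138],
       [  0.        ,   0.        ,   1.        ]]), 'extrinsics': array([[ 0.89229664, -0.29450478,  0.34216026,  0.21489583],
       [-0.45138622, -0.59470697,  0.66526243, -0.56020784],
       [ 0.00756213, -0.74805786, -0.66359043,  0.66991792],
       [ 0.        ,  0.        ,  0.        ,  1.        ]])}
[... 247 characters left out ...]
  [-0.19733265,  0.57469603, -0.79421931,  0.90855411],
       [-0.02091025, -0.81243273, -0.58267985,  0.73511569],
       [ 0.        ,  0.        ,  0.        ,  1.        ]])}
wrist {'K': array([[301.21050059,   0.        , 320.49049076],
       [  0.        , 301.21050059, 203.12062433],
       [  0.        ,   0.        ,   1.        ]]), 'hand_eye': array([[-7.37929726e-04, -9.55606724e-01, -2.94644269e-01,
         7.74422563e-02],
       [ 9.99999649e-01, -8.21884295e-04,  1.61105087e-04,
         2.17828210e-04],
       [-3.96116602e-04, -2.94644047e-01,  9.55606995e-01,
        -1.35503794e-01],
       [ 0.00000000e+00,  0.00000000e+00,  0.00000000e+00,
         1.00000000e+00]])}
```

View pics/scene0.png

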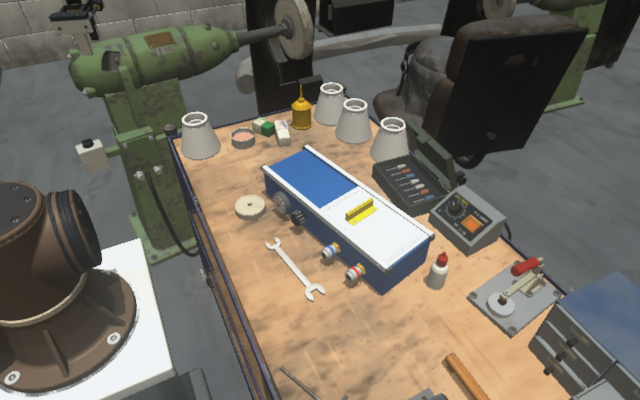

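View pics/side0.png

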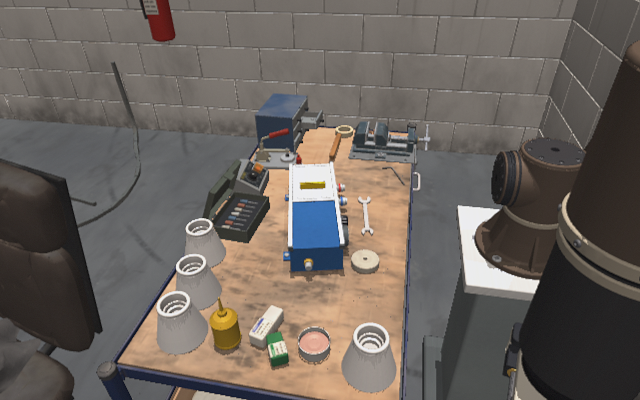

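View pics/wrist0.png

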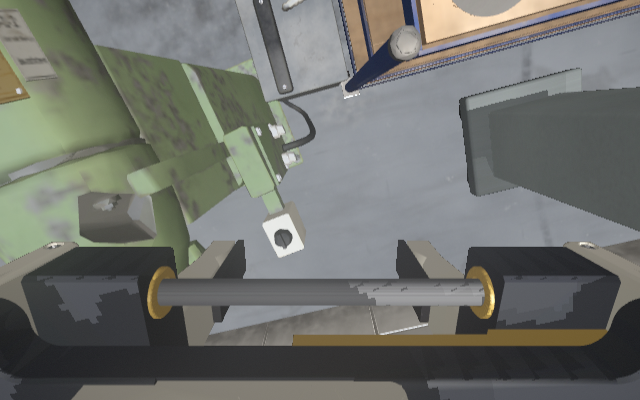

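The box is seen at scene (350,215), with the cover over its right half (near the bottle) and the yellow tab at scene (360,211) and side (314,185). The wrench lies at scene (295,270), the felt wheel at (250,207) and the bottle at (438,270). The wrist view shows only the floor and the grinder.

```bash
cat > h.py <<'E'
import cv2,numpy as np
from plant import ctrl
def ray(n,uv,z):
    c=ctrl.calibration(n);K=c["K"]
    if n=="wrist":
        from scipy.spatial.transform import Rotation as R
        o=ctrl.get_obs();T=np.eye(4);T[:3,:3]=R.from_euler("xyz",o["orientation"],degrees=True).as_matrix();T[:3,3]=o["tool_pos"]
        E=T@c["hand_eye"]
    else: E=c["extrinsics"]
    uv=np.atleast_2d(uv).astype(float)
    d=np.c_[uv,np.ones(len(uv))]@np.linalg.inv(K).T@E[:3,:3].T
    return E[:3,3]+d*((z-E[2,3])/d[:,2])[:,None]
def comp(m,seed):
    n,l,s,c=cv2.connectedComponentsWithStats(m.astype(np.uint8))
    ys,xs=np.nonzero(l); 
    i=np.argmin((xs-seed[0])**2+(ys-seed[1])**2); return l==l[ys[i],xs[i]]
def pts(m): y,x=np.nonzero(m); return np.c_[x,y]
E
python3 - <<'E'
from h import *
for n,tab,cov,blu in (("scene",(360,211),(400,240),(310,175)),("side",(314,185),(314,205),(314,230))):
    im=cv2.imread(f"pics/{n}0.png"); h=cv2.cvtColor(im,cv2.COLOR_BGR2HSV)
    H,S,V=[h[:,:,i] for i in range(3)]
    y=comp((H>20)&(H<35)&(S>140)&(V>120),tab)
    print(n,"tab px",y.sum(),pts(y).min(0),pts(y).max(0))
    r=cv2.minAreaRect(ray(n,pts(y),.103)[:,:2].astype(np.float32)*1000);print(" tab z103",r)
    w=comp((S<40)&(V>170),cov)
    r=cv2.minAreaRect(ray(n,pts(w),.083)[:,:2].astype(np.float32)*1000);print(" cover",w.sum(),r)
    b=comp((H>100)&(H<120)&(S>120)&(V>110),blu)
    r=cv2.minAreaRect(ray(n,pts(b),.08)[:,:2].astype(np.float32)*1000);print(" blue",b.sum(),r)
    x0,y0=(240,140) if n=="scene" else (250,150)
    cr=im[y0:y0+180,x0:x0+220] if n=="scene" else im[y0:y0+130,x0:x0+160]
    cv2.imwrite(f"pics/{n}c.png",cv2.resize(cr,None,fx=3.6 if n=="scene" else 4.5,fy=3.2 if n=="scene" else 4.5))
E
```

```text
scene tab px 179 [348 205] [376 224]
 tab z103 ((546.9332275390625, -80.52790832519531), (65.90916442871094, 15.379292488098145), 14.126177787780762)
 cover 4961 ((544.2596435546875, 2.5648956298828125), (133.70269775390625, 379.33575439453125), 13.905611038208008)
 blue 2451 ((522.8878173828125, 93.43484497070312), (106.62001037597656, 176.68853759765625), 13.887619972229004)
side tab px 144 [300 182] [324 188]
 tab z103 ((550.7340087890625, -38.060089111328125), (65.4603500366211, 29.580501556396484), 17.534181594848633)
 cover 1928 ((542.4598388671875, -7.15899658203125), (141.36119079589844, 377.22467041015625), 13.348074913024902)
 blue 2074 ((517.4165649414062, 94.72892761230469), (108.37684631347656, 186.54400634765625), 13.936814308166504)
```

View pics/scenec.png

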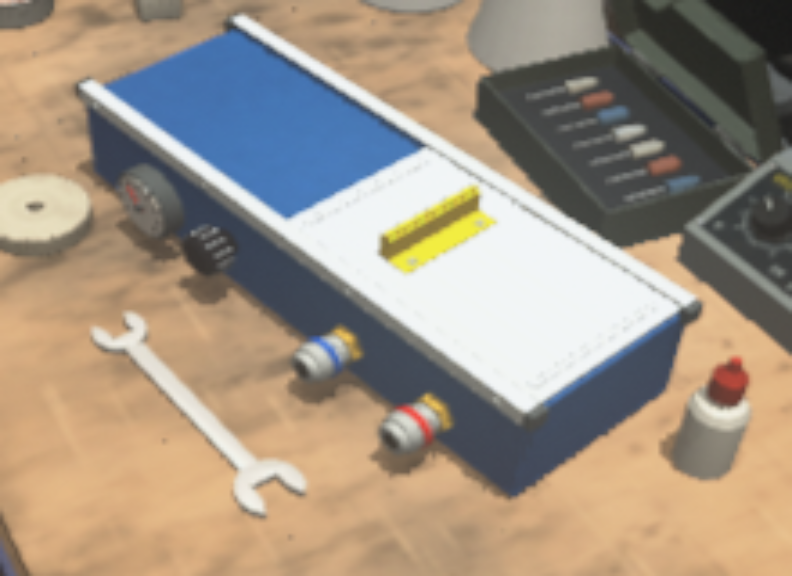

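apply_moves --targets '[{"travel": [0,0,0],"roll": 7.7,"jaw": 0},{"travel": [0,0,0],"roll": 7.7,"jaw": 0},{"travel": [0,0,0],"roll": 7.7,"jaw": 0},{"travel": [0,0,0],"roll": 7.7,"jaw": 0},{"travel": [0,0,0],"roll": 7.7,"jaw": 0},{"travel": [0,0,0],"roll": 7.7,"jaw": 0},{"travel": [0,0,0],"roll": 7.7,"jaw": 0},{"travel": [0,0,0],"roll": 7.7,"jaw": 0},{"travel": [20,-5,0],"roll": 0,"jaw": 0},{"travel": [30,-8,0],"roll": 0,"jaw": 0}]'

```text
clock: 1.15
tool_pos: [0.1943, 0.6078, 0.2474]
orientation: [180.0, -0.1, -76.1]
force: [-0.1, 0.5, 0.4]
opening: 0.0134
gripper_force: 0.0
```

apply_moves --targets '[{"travel": [40,-10,0],"roll": 0,"jaw": 0},{"travel": [40,-10,0],"roll": 0,"jaw": 0},{"travel": [40,-10,0],"roll": 0,"jaw": 0},{"travel": [40,-10,0],"roll": 0,"jaw": 0},{"travel": [40,-10,0],"roll": 0,"jaw": 0},{"travel": [40,-10,0],"roll": 0,"jaw": 0},{"travel": [40,-10,0],"roll": 0,"jaw": 0},{"travel": [40,-10,0],"roll": 0,"jaw": 0},{"travel": [40,-10,0],"roll": 0,"jaw": 0},{"travel": [40,-10,0],"roll": 0,"jaw": 0}]'

```text
clock: 2.15
tool_pos: [0.3876, 0.2415, 0.2487]
orientation: [-180.0, 0.0, -76.2]
force: [0.5, 0.8, 0.1]
opening: 0.0001
gripper_force: 0.0
```

apply_moves --targets '[{"travel": [40,-10,0],"roll": 0,"jaw": 0},{"travel": [40,-10,0],"roll": 0,"jaw": 0},{"travel": [40,-10,0],"roll": 0,"jaw": 0},{"travel": [40,-10,0],"roll": 0,"jaw": 0},{"travel": [40,-10,0],"roll": 0,"jaw": 0},{"travel": [40,-11,0],"roll": 0,"jaw": 0},{"travel": [40,-11,0],"roll": 0,"jaw": 0},{"travel": [40,-11,0],"roll": 0,"jaw": 0},{"travel": [40,-11,0],"roll": 0,"jaw": 0},{"travel": [0,0,0],"roll": 0,"jaw": 0}]'

```text
clock: 3.15
tool_pos: [0.5657, -0.0877, 0.2475]
orientation: [179.9, -0.0, -76.4]
force: [0.1, 0.5, -0.5]
opening: 0.0005
gripper_force: 0.0
```

Run:
```python
from h import *
o=ctrl.get_obs(); im=ctrl.snapshot("wrist")[:,:,::-1]; cv2.imwrite("pics/w1.png",im)
print(o["clock"],o["tool_pos"],o["orientation"],o["joint_pos"])
```

```text
3.15 [ 0.56569468 -0.0876836   0.24753171] [ 1.79910664e+02 -3.51919322e-02 -7.64150724e+01] [ 1.07908979e+01  1.10248429e+01 -1.26095823e+01  4.30929918e-02
 -6.64530947e+01  2.77675646e+00]
```

View pics/w1.png

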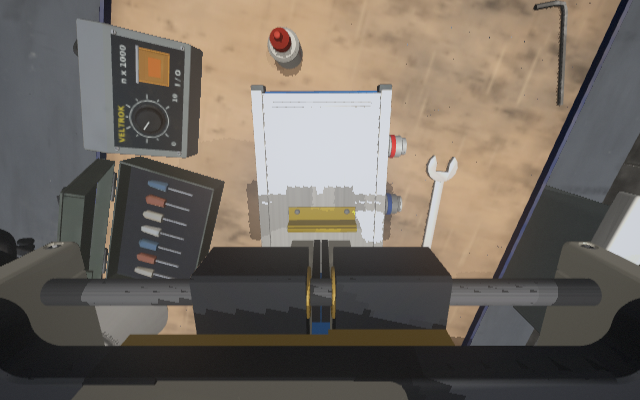

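Wrist view: the box's right end shows rail corners at about (252,88) and (391,86), and the tab spans columns 288–356 at rows 207–231. The closed fingers are at (320,260), and the bottle is clear at (283,45).

Run:
```python
from h import *
im=cv2.imread("pics/w1.png");h=cv2.cvtColor(im,cv2.COLOR_BGR2HSV);H,S,V=[h[:,:,i] for i in range(3)]
y=comp((H>18)&(H<36)&(S>120)&(V>90)&(np.arange(400)[:,None]<240),(320,213))
p=pts(y);print("tab",p.min(0),p.max(0))
a=np.deg2rad(13.9);ex=np.array([np.cos(a),np.sin(a)]);ey=np.array([-np.sin(a),np.cos(a)])
# rows of tab: profile
for r in range(p[:,1].min(),p[:,1].max()+1): 
    q=p[p[:,1]==r]; print(r,q[:,0].min(),q[:,0].max(),im[r,322],end=" | ")
print()
for nm,uv,z in (("cornL",(252,88),.087),("cornR",(391,86),.087),("tabTop",(322,220),.103),("tabTopEnd",(322,231),.103),("tabbase",(322,208),.083)):
    w=ray("wrist",uv,z)[0]; print(nm,w,"box-frame rel (545,0):",(w[:2]-[.545,0])@ex,(w[:2]-[.545,0])@ey)
# white/rail edges by row
for r in (100,120,170):
    print(r,[ (c) for c in range(235,405) if abs(int(V[r,c])-int(V[r,c-1]))>25])
```

```text
tab [289 207] [354 220]
207 342 354 [ 90 149 166] | 208 289 354 [ 86 166 187] | 209 289 354 [ 86 165 186] | 210 289 354 [ 83 159 179] | 211 289 354 [ 82 148 169] | 212 289 354 [ 81 148 169] | 213 289 354 [ 79 148 169] | 214 289 354 [ 80 148 168] | 215 289 354 [ 78 148 167] | 216 289 354 [ 79 148 168] | 217 289 354 [ 78 148 167] | 218 289 354 [ 77 148 167] | 219 289 354 [ 75 136 155] | 220 289 295 [ 70 107 121] | 
cornL [ 0.64648611 -0.16788904  0.087     ] box-frame rel (545,0): 0.0581825812344563 -0.1873524689354481
cornR [ 0.52269175 -0.19950347  0.087     ] box-frame rel (545,0): -0.0695813190933203 -0.18830224028562734
tabTop [ 0.5549517  -0.06305709  0.103     ] box-frame rel (545,0): -0.005487799941919203 -0.06360123300311989
tabTopEnd [ 0.55218856 -0.051662    0.103     ] box-frame rel (545,0): -0.00543260755243531 -0.051876043724261786
tabbase [ 0.55622202 -0.06889641  0.083     ] box-frame rel (545,0): -0.005657449668050792 -0.06957472827029622
100 [262, 263, 380, 381, 391]
120 [263, 264, 379, 380, 390]
170 [266, 267, 377, 378, 387]
```

apply_moves --targets '[{"travel": [0,4,30],"roll": 0,"jaw": 0},{"travel": [0,0,40],"roll": 0,"jaw": 0},{"travel": [0,0,35],"roll": 0,"jaw": 0},{"travel": [0,0,20],"roll": 0,"jaw": 0},{"travel": [0,0,8],"roll": 0,"jaw": 0},{"travel": [0,0,0],"roll": 0,"jaw": 0},{"travel": [0,0,0],"roll": 0,"jaw": 0},{"travel": [-6,0,0],"roll": 0,"jaw": 0},{"travel": [-6,0,0],"roll": 0,"jaw": 0},{"travel": [-5,0,0],"roll": 0,"jaw": 0}]'

```text
clock: 4.2
tool_pos: [0.5568, -0.068, 0.1165]
orientation: [-179.9, -0.0, -76.2]
force: [0.0, -2.2, 1.5]
opening: 0.0003
gripper_force: 1.1
```

apply_moves --targets '[{"travel": [-5,0,0],"roll": 0,"jaw": 0},{"travel": [-5,0,0],"roll": 0,"jaw": 0},{"travel": [-6,0,0],"roll": 0,"jaw": 0},{"travel": [-8,0,0],"roll": 0,"jaw": 0},{"travel": [-8,0,0],"roll": 0,"jaw": 0},{"travel": [-8,0,0],"roll": 0,"jaw": 0},{"travel": [-8,0,0],"roll": 0,"jaw": 0},{"travel": [-8,0,0],"roll": 0,"jaw": 0},{"travel": [-8,0,0],"roll": 0,"jaw": 0},{"travel": [-8,0,0],"roll": 0,"jaw": 0}]'

```text
clock: 5.2
tool_pos: [0.5391, 0.0021, 0.1156]
orientation: [-180.0, -0.0, -76.2]
force: [1.8, -1.4, 1.6]
opening: 0.0005
gripper_force: 1.2
```

apply_moves --targets '[{"travel": [-10,0,0],"roll": 0,"jaw": 0},{"travel": [-10,0,0],"roll": 0,"jaw": 0},{"travel": [-10,0,0],"roll": 0,"jaw": 0},{"travel": [-10,0,0],"roll": 0,"jaw": 0},{"travel": [-10,0,0],"roll": 0,"jaw": 0},{"travel": [-10,0,0],"roll": 0,"jaw": 0},{"travel": [-10,0,0],"roll": 0,"jaw": 0},{"travel": [-10,0,0],"roll": 0,"jaw": 0},{"travel": [-6,0,0],"roll": 0,"jaw": 0},{"travel": [-4,0,0],"roll": 0,"jaw": 0}]'

```text
clock: 6.2
tool_pos: [0.5175, 0.0894, 0.1155]
orientation: [180.0, 0.0, -76.2]
force: [1.3, -1.4, 2.4]
opening: 0.0006
gripper_force: 1.1
```

apply_moves --targets '[{"travel": [-3,0,0],"roll": 0,"jaw": 0},{"travel": [-3,0,0],"roll": 0,"jaw": 0},{"travel": [-2,0,0],"roll": 0,"jaw": 0},{"travel": [-2,0,0],"roll": 0,"jaw": 0},{"travel": [-2,0,0],"roll": 0,"jaw": 0}]'

```text
clock: 6.7
tool_pos: [0.5148, 0.1004, 0.1155]
orientation: [180.0, -0.0, -76.2]
force: [-0.1, -2.6, 1.7]
opening: 0.0003
gripper_force: 1.1
```

apply_moves --targets '[{"travel": [-1.5,0,0],"roll": 0,"jaw": 0},{"travel": [-1.5,0,0],"roll": 0,"jaw": 0},{"travel": [-1,0,0],"roll": 0,"jaw": 0}]'

```text
clock: 7.0
tool_pos: [0.5141, 0.1028, 0.1155]
orientation: [179.9, -0.2, -76.2]
force: [7.4, -15.4, -0.4]
opening: 0.0002
gripper_force: 8.5
```

apply_moves --targets '[{"travel": [-1,0,0],"roll": 0,"jaw": 0},{"travel": [-1,0,0],"roll": 0,"jaw": 0}]'

```text
clock: 7.2
tool_pos: [0.5141, 0.1031, 0.1156]
orientation: [179.9, -0.3, -76.2]
force: [13.5, -25.2, -2.2]
opening: 0.0005
gripper_force: 13.6
```

apply_moves --targets '[{"travel": [8,0,0],"roll": 0,"jaw": 0},{"travel": [15,0,-20],"roll": 0,"jaw": 0},{"travel": [30,0,-40],"roll": 0,"jaw": 0},{"travel": [35,0,-35],"roll": 0,"jaw": 0},{"travel": [35,0,-35],"roll": 0,"jaw": 0},{"travel": [40,0,0],"roll": 0,"jaw": 0},{"travel": [40,0,0],"roll": 0,"jaw": 0},{"travel": [20,0,0],"roll": 0,"jaw": 0},{"travel": [0,0,0],"roll": 0,"jaw": 0},{"travel": [0,0,0],"roll": 0,"jaw": 0}]'

```text
clock: 8.2
tool_pos: [0.5665, -0.1103, 0.2451]
orientation: [180.0, 0.0, -76.3]
force: [0.2, 0.6, -0.1]
opening: 0.0006
gripper_force: 0.0
```

Run:
```python
from h import *
o=ctrl.get_obs(); im=ctrl.snapshot("wrist")[:,:,::-1]; cv2.imwrite("pics/w2.png",im)
print(o["clock"],o["tool_pos"],o["orientation"])
```

```text
8.2 [ 0.566497   -0.11030016  0.24507711] [ 1.79973114e+02  4.41618069e-02 -7.62758445e+01]
```

View pics/w2.png

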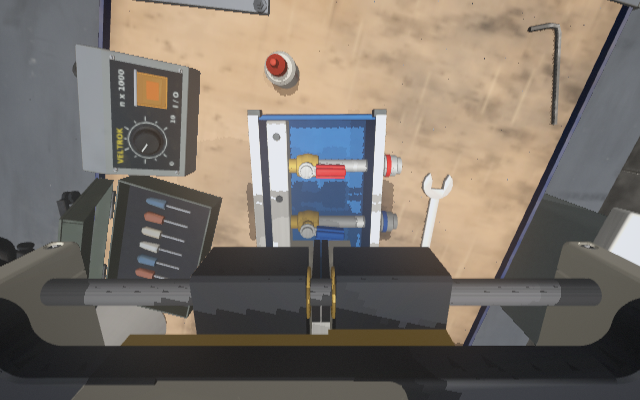

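The wrist view shows the bay open. The red handle spans columns 316–345 at row 171 with its pivot near (307,171), the blue handle is at (330,222), and both are in line with their pipes.

Run:
```python
from h import *
im=cv2.imread("pics/w2.png");h=cv2.cvtColor(im,cv2.COLOR_BGR2HSV);H,S,V=[h[:,:,i] for i in range(3)]
y=comp(((H<8)|(H>172))&(S>130)&(V>80),(330,171));p=pts(y);print(p.min(0),p.max(0))
a=np.deg2rad(14);ex=np.array([np.cos(a),np.sin(a)]);ey=np.array([-np.sin(a),np.cos(a)]);B=np.array([.5397,-.0013])
f=lambda w:np.round([(w-B)@ex*1000,(w-B)@ey*1000],1)
r=cv2.minAreaRect(ray("wrist",p,.069)[:,:2].astype(np.float32)*1000);print(r,f(np.array(r[0])/1000))
for uv,z in (((307,171),.069),((248,112),.087),((386,110),.087)): print(uv,f(ray("wrist",uv,z)[0,:2]))
t=ctrl.get_obs()["tool_pos"];print("tcp box",f(t[:2]))
```

```text
[316 165] [345 178]
((558.1012573242188, -129.89285278320312), (30.50813865661621, 13.82316780090332), 13.728371620178223) [ -13.3 -129.2]
(307, 171) [  11.4 -129.9]
(248, 112) [  64.6 -189.5]
(386, 110) [ -64.  -190.7]
tcp box [  -0.3 -111.8]
```

apply_moves --targets '[{"travel": [25,12,20],"roll": 0,"jaw": 0},{"travel": [25,12,30],"roll": 0,"jaw": 0},{"travel": [0,0,30],"roll": 0,"jaw": 0},{"travel": [0,0,20],"roll": 0,"jaw": 0},{"travel": [0,0,10],"roll": 0,"jaw": 0},{"travel": [0,0,0],"roll": 0,"jaw": 0}]'

```text
clock: 8.85
tool_pos: [0.5548, -0.1636, 0.1345]
orientation: [179.9, 0.0, -76.1]
force: [0.1, -0.0, 0.4]
opening: 0.0004
gripper_force: 0.0
```

Run:
```python
from h import *
o=ctrl.get_obs(); a=np.deg2rad(14);d=o["tool_pos"][:2]-[.5397,-.0013]
print(o["tool_pos"],d@[np.cos(a),np.sin(a)],d@[-np.sin(a),np.cos(a)])
im=ctrl.snapshot("scene")[140:320,240:460,::-1]; cv2.imwrite("pics/s2.png",cv2.resize(im,None,fx=3.3,fy=3.3))
```

```text
[ 0.5547536  -0.1636165   0.13447971] -0.024661466929369692 -0.16113680082941978
```

View pics/s2.png

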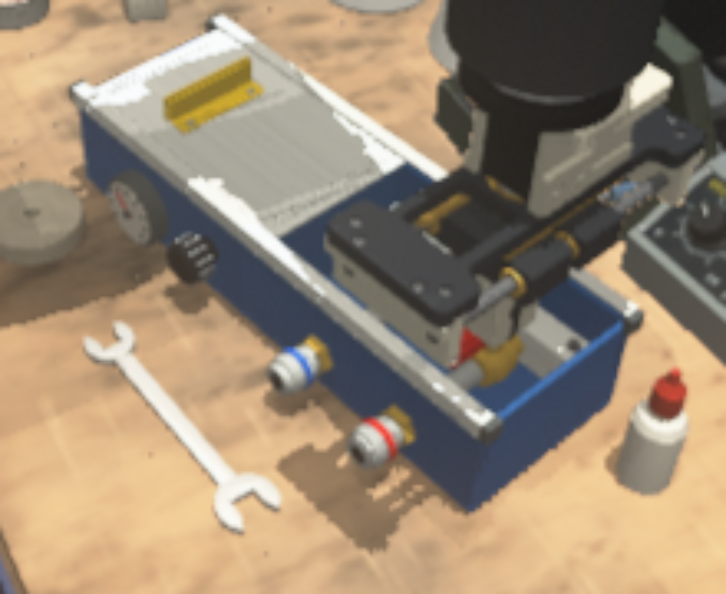

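The cover is at its end stop over the left half with the tab at crop (210,90), the bottle, wrench and wheel are undisturbed, and the gripper hangs over the bay. Next I lower the fingertips into the bay.

apply_moves --targets '[{"travel": [0,0,15],"roll": 0,"jaw": 0},{"travel": [0,0,15],"roll": 0,"jaw": 0},{"travel": [0,0,12],"roll": 0,"jaw": 0},{"travel": [0,0,10],"roll": 0,"jaw": 0},{"travel": [0,0,0],"roll": 0,"jaw": 0},{"travel": [0,0,0],"roll": 0,"jaw": 0}]'

```text
clock: 9.5
tool_pos: [0.5557, -0.1645, 0.0839]
orientation: [-180.0, -0.0, -76.2]
force: [-0.0, 0.4, 0.6]
opening: 0.0006
gripper_force: 0.0
```

apply_moves --targets '[{"travel": [-4,0,0],"roll": 0,"jaw": 0},{"travel": [-4,0,0],"roll": 0,"jaw": 0},{"travel": [-4,0,0],"roll": 0,"jaw": 0},{"travel": [-4,0,0],"roll": 0,"jaw": 0},{"travel": [-4,0,0],"roll": 0,"jaw": 0}]'

```text
clock: 10.0
tool_pos: [0.5502, -0.1452, 0.0838]
orientation: [180.0, -0.0, -76.2]
force: [-1.7, -4.6, 0.8]
opening: 0.0
gripper_force: 2.3
```

apply_moves --targets '[{"travel": [-4,0.5,0],"roll": 0,"jaw": 0},{"travel": [-4,0.5,0],"roll": 0,"jaw": 0},{"travel": [-4,0.5,0],"roll": 0,"jaw": 0},{"travel": [-4,-1,0],"roll": 0,"jaw": 0},{"travel": [-4,-1,0],"roll": 0,"jaw": 0},{"travel": [-4,-2,0],"roll": 0,"jaw": 0},{"travel": [-3,-4,0],"roll": 0,"jaw": 0},{"travel": [-3,-4,0],"roll": 0,"jaw": 0}]'

```text
clock: 10.8
tool_pos: [0.5531, -0.1131, 0.0833]
orientation: [179.9, 0.0, -76.2]
force: [-1.1, -3.9, 1.0]
opening: 0.0001
gripper_force: 1.5
```

Run:
```python
from h import *
o=ctrl.get_obs(); a=np.deg2rad(14);d=o["tool_pos"][:2]-[.5397,-.0013]
print(o["force"],d@[np.cos(a),np.sin(a)],d@[-np.sin(a),np.cos(a)])
im=ctrl.snapshot("wrist")[60:260,200:440,::-1]; cv2.imwrite("pics/w3.png",cv2.resize(im,None,fx=3,fy=3))
```

```text
[-1.09491412 -3.87691564  0.98810604] -0.013998874054719192 -0.11173613771499809
```

View pics/w3.png

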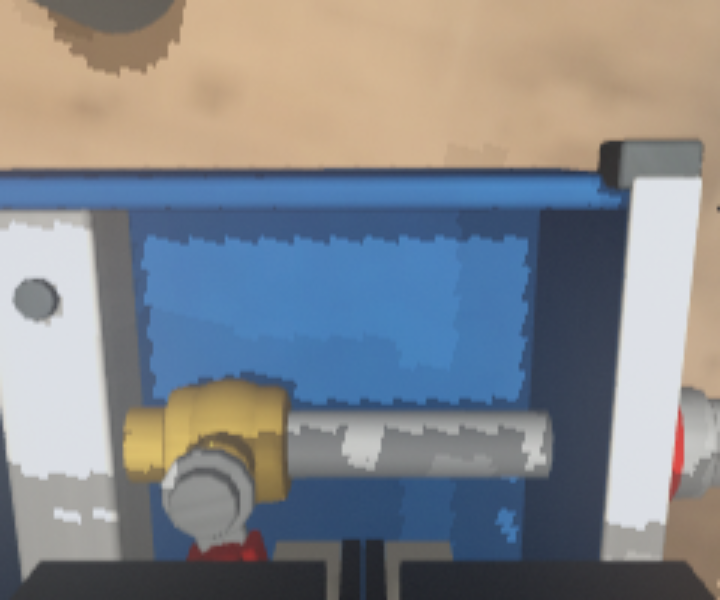

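The wrist crop shows the red handle (230,550) swung most of the way round, with the fingertips at (360,560) on its front side. I keep pushing towards box +x until the stop.

apply_moves --targets '[{"travel": [0,-2,0],"roll": 0,"jaw": 0},{"travel": [0,-2,0],"roll": 0,"jaw": 0},{"travel": [0,-1,0],"roll": 0,"jaw": 0}]'

```text
clock: 11.15
tool_pos: [0.5578, -0.112, 0.083]
orientation: [179.9, 0.0, -76.2]
force: [-4.4, 2.0, -0.5]
opening: 0.0003
gripper_force: 1.7
```

apply_moves --targets '[{"travel": [0,-1.5,0],"roll": 0,"jaw": 0},{"travel": [0,-1.5,0],"roll": 0,"jaw": 0}]'

```text
clock: 11.35
tool_pos: [0.5596, -0.1116, 0.0829]
orientation: [179.8, 0.1, -76.2]
force: [-10.9, 1.5, 4.4]
opening: 0.0005
gripper_force: 4.9
```

apply_moves --targets '[{"travel": [0,-1.5,0],"roll": 0,"jaw": 0},{"travel": [0,-1,0],"roll": 0,"jaw": 0}]'

```text
clock: 11.55
tool_pos: [0.5598, -0.1115, 0.0828]
orientation: [179.6, 0.1, -76.3]
force: [-15.9, 0.7, 10.2]
opening: 0.0004
gripper_force: 7.8
```

apply_moves --targets '[{"travel": [0,-1,0],"roll": 0,"jaw": 0}]'

```text
clock: 11.65
tool_pos: [0.5599, -0.1115, 0.0827]
orientation: [179.5, 0.1, -76.3]
force: [-18.6, -0.2, 11.3]
opening: 0.0003
gripper_force: 9.1
```

apply_moves --targets '[{"travel": [0,6,0],"roll": 0,"jaw": 0},{"travel": [0,8,0],"roll": 0,"jaw": 0},{"travel": [0,2,-15],"roll": 0,"jaw": 0},{"travel": [0,0,-35],"roll": 0,"jaw": 0},{"travel": [0,0,-45],"roll": 0,"jaw": 0},{"travel": [20,0,-45],"roll": 0,"jaw": 0},{"travel": [30,0,-40],"roll": 0,"jaw": 0},{"travel": [0,0,0],"roll": 0,"jaw": 0},{"travel": [0,0,0],"roll": 0,"jaw": 0}]'

```text
clock: 12.55
tool_pos: [0.5622, -0.1638, 0.2651]
orientation: [-179.7, -0.1, -76.3]
force: [-0.6, -0.9, -1.2]
opening: 0.0008
gripper_force: 0.0
```

Run:
```python
from h import *
im=ctrl.snapshot("wrist")[:,:,::-1]; cv2.imwrite("pics/w4.png",im)
h=cv2.cvtColor(im,cv2.COLOR_BGR2HSV);H,S,V=[h[:,:,i] for i in range(3)]
a=np.deg2rad(14);M=np.array([[np.cos(a),np.sin(a)],[-np.sin(a),np.cos(a)]])
n,l,s,c=cv2.connectedComponentsWithStats((((H<8)|(H>172))&(S>130)&(V>60)).astype(np.uint8))
for i in range(1,n):
    if s[i,4]>60:
        r=cv2.minAreaRect(((ray("wrist",pts(l==i),.069)[:,:2]-[.5397,-.0013])@M.T*1000).astype(np.float32)); print(c[i],s[i,4],r)
sc=ctrl.snapshot("side"); cv2.imwrite("pics/side4.png",sc[:,:,::-1])
h=cv2.cvtColor(sc,cv2.COLOR_RGB2HSV)
y=pts(comp((h[:,:,0]>20)&(h[:,:,0]<35)&(h[:,:,1]>140)&(h[:,:,2]>90)&(np.arange(400)[:,None]<250),(315,220)))
print("side tab",(ray("side",[y.mean(0)],.095)[0,:2]-[.5397,-.0013])@M.T, len(y))
```

```text
[265.48535565 120.06276151] 239 ((37.5245361328125, -231.84649658203125), (16.316904067993164, 18.290605545043945), 89.71015167236328)
[369.66153846 202.50769231] 65 ((-76.31245422363281, -140.07302856445312), (3.460181713104248, 22.899768829345703), 2.3654205799102783)
[294.212 229.912] 250 ((10.81434440612793, -105.1894760131836), (30.749530792236328, 13.138385772705078), 88.56367492675781)
side tab [0.00349819 0.12533961] 189
```

View pics/w4.png

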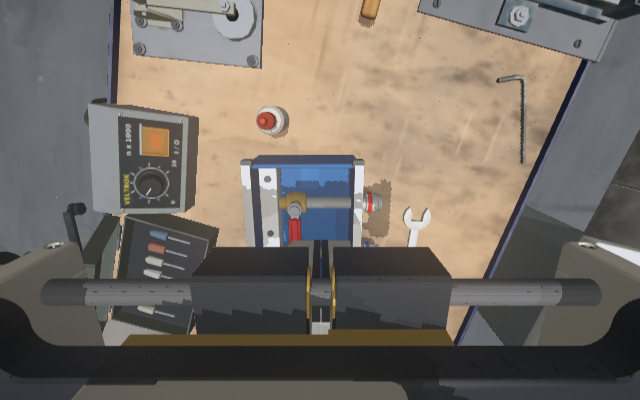

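The red handle at (294,230) now lies square across its pipe: measured angle 88.6°, centre within 2 mm of the expected shut position. The cover tab measures box y = +125 mm, which is at the stop, and the arm is clear, so I'm handing in.

```bash
python3 -c "
from plant import ctrl
print(ctrl.close_job())"
```

```text
the job is handed in; nothing more can be done
None
```

The job is handed in at about 12.7 s: the cover is open against its end stop and the red handle was pushed to its stop, square across its pipe; the blue handle, bottle, wrench and felt wheel were not touched.

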